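# Vent the drying box over a painted barrel

## Task

Stand the small upright model barrel, which has just been painted, in the middle of the round cork pad in the open drying box and let go of it. Then take the lid by its bar, bring it forward over the box without letting it drop shut, and finish while holding it half open at 45 degrees (level with the red tick on the scale), still in the gripper, so that the paint gets air but no dust. Leave the other models and the glue bottle where they are.

Things in the scene. Friction and masses are not known exactly. Their poses are not given: they have to be found in the camera images.
- barrel: The painted model barrel: dark grey wooden staves, standing upright, round, 27 mm across, 34 mm high, 18 g. Origin at the centre of its underside, z up. A white glue bottle with an orange cap stands near it. A second barrel lies on its side and is not the one meant.
- drying_box: Grey open-topped box fixed to the table, 120 mm (its x, front to back) by 160 mm (its y) by 50 mm high, walls 4 mm, inner floor 4 mm above the table. Origin at the centre of its underside, x towards the hinge side at the back, z up. Its yaw varies. A thin arc scale about the hinge stands on its left (+y) wall with a red tick at 45 degrees.
- pad (a point): Centre of the top of the round cork pad (70 mm across) in the middle of the box floor, 6 mm above the table.
- lid (a joint): Angle in rad of the orange lid about its hinge: 0 = shut and level, 0.785 = half open (45 degrees), 1.571 = upright, 1.9 = leaning back on its stop, where it rests at the start. Almost free hinge: below upright it falls shut if let go, beyond it falls back. The lid is 164 mm wide (y), 5 mm thick, reaches 126 mm from the hinge and weighs 200 g with its bar.
- lid_hinge (a point): Middle of the hinge line: 63 mm behind the box centre (+x of the box), 53 mm above the table; the hinge axis runs along the box's y.
- lid_bar (a point): Middle of the round steel bar on the lid's free edge: 10 mm thick, parallel to the hinge, 160 mm from the hinge in the plane of the lid, 34 mm beyond the lid's edge; 90 mm clear between its two end stubs. It can turn between the finger pads. At lid angle a it lies from the hinge 160 mm times cos(a) towards the front (-x of the box) and 160 mm times sin(a) up. The point's axes turn with the lid.
- glue_bottle: White glue bottle with orange cap, 30 mm across, 74 mm high, loose. Origin under its centre. Leave alone.
- house_k: Cream flat-roofed model house, 87 by 84 by 56 mm, loose, at the back left. Leave alone.
Not all that is in view belongs to the job. Leave any blue or pink look-alike of the barrel alone.

How it is judged:
By the outcome, as a careful person would: the job done as asked, in the order asked, and still so for the second after the job is handed in, while the arm keeps its last pose, push and grip.
It also fails if it takes over 54 s, if anything falls off the work surface, if the arm or the gripper's body presses on something with over 40 N, if the wrist force passes 120 N, or if a joint passes its speed limit or range.

## Robot

A 6-joint arm with a two-finger parallel gripper is mounted at the origin on the work surface; the furniture and walls round the work are solid. World frame = base frame: x ahead of the robot, y to its left, z up, the work surface at z = 0. Lengths are in m, angles in degrees, forces in N, time in s.
With the tool pointing down it reaches from about 0.325 to 1 m from the base axis. Payload 5.1 kg.
Tool frame: the origin (TCP) lies at the very end of the fingers, on their centre line; the grasp point (between the pads) lies 19 mm behind it; z points along the fingers, y is the line along which they close (so a half turn about z gives the same grasp; the last joint's range is limited). The gripper opens to 85 mm and grips with 20 to 120 N. Pads are 22 mm wide; open, the fingers measure 114 mm over their backs; the gripper's body (76 mm by 85 mm) begins 54 mm behind the grasp point. The pads swing forward as they close: fully open they stand 13 mm farther back than shut.
Start: joints at [58.637, 7.093, 94.555, -0, 78.352, -4.733], TCP at [0.291, 0.581, 0.231] pointing down, gripper open.
Joint ranges: [-149.61, 149.61], [-58.7, 133.49], [1.44, 155.28], [-77.14, 257.14], [18.33, 153.61], [-166.67, 166.67]. Speed limits (degrees/s): [147.25, 147.25, 180, 180, 180, 180].

## Interface

Orientations are given as [roll, pitch, yaw] about the fixed x, y, z axes, in that order (R = Rz(yaw) Ry(pitch) Rx(roll)).
In Python, from bench import manip gives the robot as it stands.
- The arm moves only by the tool step_arm, never from a script. Its argument "series" is a list of rows, each a list of 6 numbers: the shift along the tool's x, y, z in mm, then the turn, a rotation vector about the tool's x, y, z in rad. In form: [[tx, ty, tz, wx, wy, wz], ...]. A call has 1 to 5 rows; each row shifts and turns the commanded pose from where the row before left it, along the tool's axes as they then stand; what a row does not reach is not made up. A row lasts 1/8 s, in which the tool goes at most 62.5 mm and 10.7 degrees, less where a joint would pass 70% of its speed; a pose out of reach is approached as far as the arm can. A call with a gripper value outside its range is refused whole. "fingers" is the finger opening in mm, from 0 to 85.4, set as the call begins (left out, the last holds). The fingers move at their own pace and stop on an object; the grip force is fixed at half the most. Time passes only in rows, so rows that do not move let the fingers close. It gives the time, the measured TCP pose, the force, the opening and the grip force at its end, in the units of the state.
- manip.observe(): the state, without advancing time (a new reading comes with each control period).
- manip.capture(name): name is "side" or "top"; returns a dict with "color" (480x640x3 uint8, blue, green, red), "intrinsics" (3x3 intrinsics, pixels), "pose" (4x4, takes a point from camera to world coordinates). Camera axes: x right, y up, looking along -z (the intrinsics and any distortion apply to the point x, -y, -z); pixel columns grow to the right and rows downward; lengths in m; the calibration is good to about 2 mm. A picture is of the moment at which its call begins. There is no depth.
- manip.close_job(): hands the job in; it is judged then, once.
The state is a dict: "time": time; "q": joint angles; "qd": joint speeds; "joint_torque": joint torques, N m; "eef_pos": TCP position; "tool_rot": TCP orientation; "force": force on the tool from outside, world axes, zero at the start; "wrist_torque": the same for the moment, N m; "gripper_width": finger opening in m; "grip_force": force on a finger pad.
Only numpy, scipy, OpenCV 4.12 (cv2) and the standard library are available. Lean on these libraries where they do the work, as an engineer would, in place of code of your own. Each camera call takes 0.05 s, during which the arm holds its last target. There are 200 camera calls.

## Working session

There is one attempt and no reset: what is moved stays moved. The work goes in short steps, Python scripts to look and compute and a tool call to move; the robot and the scene stay as the last step left them, time stands still between calls to the robot, and variables do not carry over. Pictures are saved under pics/ and viewed, at most 10 in all, crops included, and the job is handed in when it is done.

Besides the shell and the picture viewer there is one more tool, called after ">>>" in YAML: its name, and indented under it one key for each argument. step_arm: Moves the arm, as the interface text tells. Its arguments: {"type":"object","properties":{"series":{"type":"array","items":{"type":"array","items":{"type":"number"}}},"fingers":{"type":"number"}},"required":["series"]}

```bash
mkdir -p pics; python3 - <<'E'
from bench import manip
import cv2
for n in("side","top"):
    c=manip.capture(n); cv2.imwrite(f"pics/{n}0.png",c["color"]); print(n,c["intrinsics"].tolist(),c["pose"].round(4).tolist(), [k for k in c])
s=manip.observe();print(s["time"],s["eef_pos"],s["tool_rot"],s["force"])
E
```

```text
side [[607.1710847918358, 0.0, 315.4291094305217], [0.0, 607.1710847918358, 237.75470796050755], [0.0, 0.0, 1.0]] [[-0.9967, 0.0437, -0.0688, 0.4299], [-0.0813, -0.4617, 0.8833, 0.9766], [0.0068, 0.886, 0.4637, 0.5678], [0.0, 0.0, 0.0, 1.0]] ['color', 'intrinsics', 'pose']
top [[489.39833449514884, 0.0, 319.92314252577705], [0.0, 489.39833449514884, 235.7310782509543], [0.0, 0.0, 1.0]] [[0.0054, 0.9848, -0.1736, 0.305], [-0.9997, 0.001, -0.0253, 0.054], [-0.0247, 0.1737, 0.9845, 0.9956], [0.0, 0.0, 0.0, 1.0]] ['color', 'intrinsics', 'pose']
0.1 [0.29109098 0.5805502  0.23016913] [-1.79892052e+02 -7.88199299e-03  1.53371130e+02] [-0.58273595 -0.28145741 -0.10377204]
```

View pics/side0.png

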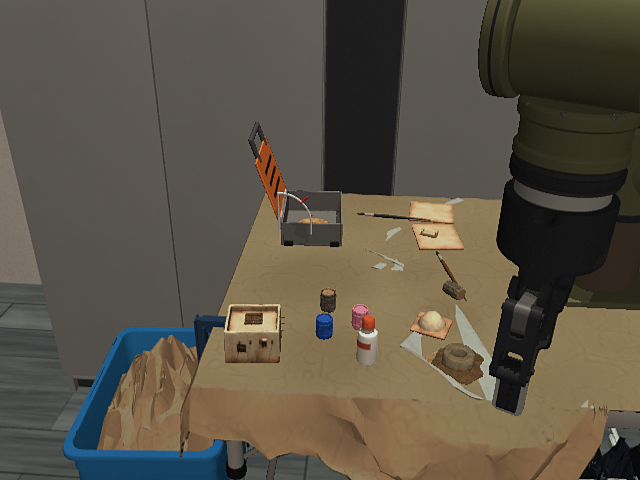

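View pics/top0.png

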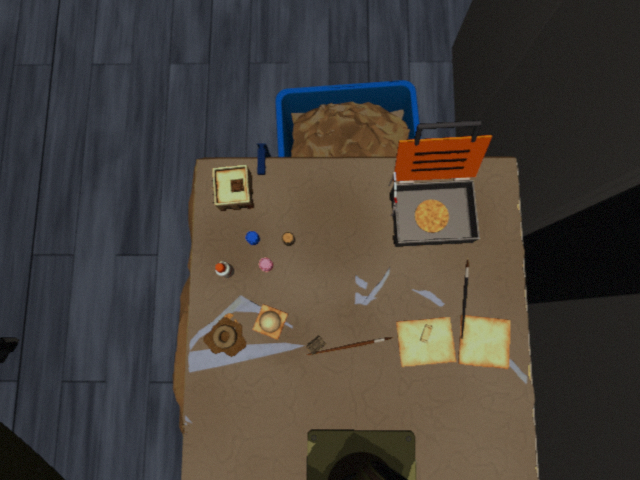

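The side view shows the barrel at (328,300), the box at (312,218) and the orange lid leaning back with its bar at (256,135). In the top view the barrel is at (288,238), the pad at (432,216), and the bar runs from (418,126) to (480,124). Next I'll zoom in.

```bash
python3 - <<'E'
import cv2,numpy as np
s=cv2.imread("pics/side0.png");t=cv2.imread("pics/top0.png")
z=lambda i,x,y,w,h,k:cv2.resize(i[y:y+h,x:x+w],None,fx=k,fy=k,interpolation=cv2.INTER_CUBIC)
t=cv2.convertScaleAbs(t,alpha=1.5)
A=z(t,385,110,110,150,4);A=A[:600,:400]
B=z(s,240,115,110,140,2.5) if 0 else cv2.resize(s[115:255,240:350],(400,509));
B=cv2.resize(s[115:255,240:350],(330,420),interpolation=cv2.INTER_CUBIC)
C=z(s,310,280,40,40,4.5);D=z(t,270,220,40,40,4.5)
im=np.zeros((600,780,3),np.uint8);im[:A.shape[0],:A.shape[1]]=A;im[:420,445:775]=B;im[420:600,445:625]=s[0,0]*0+C[:180,:180] if 0 else C[:180,:180]
im[420:600,600:780]=D
cv2.imwrite("pics/z0.png",im)
E
```

```text
(no output)
```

View pics/z0.png

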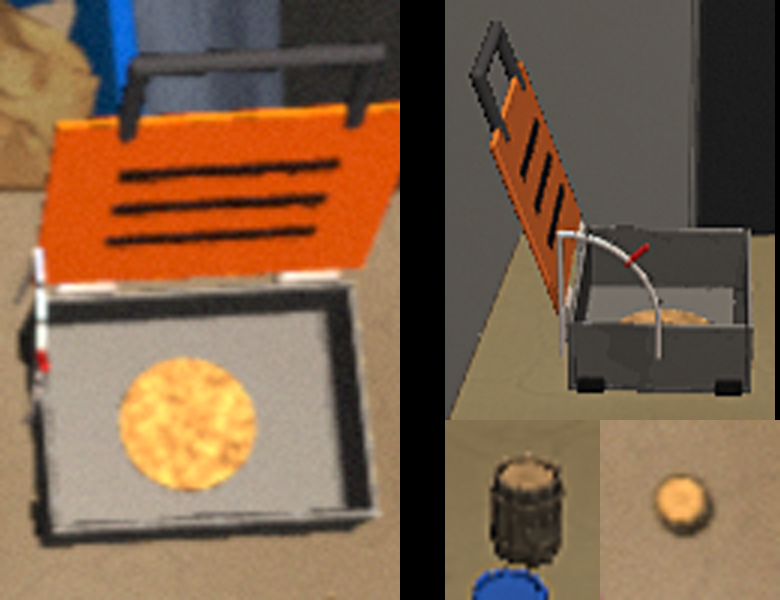

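```bash
cat > h.py <<'E'
import numpy as np,cv2
from bench import manip
def ray(c,uv):
    K,P=c["intrinsics"],c["pose"]
    d=np.linalg.inv(K)@[uv[0],uv[1],1]; d=P[:3,:3]@[d[0],-d[1],-d[2]]
    return P[:3,3],d/np.linalg.norm(d)
def plane(c,uv,z):
    o,d=ray(c,uv); return o+d*(z-o[2])/d[2]
def tri(a,ua,b,ub):
    o1,d1=ray(a,ua);o2,d2=ray(b,ub)
    t=np.linalg.lstsq(np.c_[d1,-d2],o2-o1,rcond=None)[0]
    p,q=o1+t[0]*d1,o2+t[1]*d2
    return (p+q)/2,np.linalg.norm(p-q)
def blob(im,box,f):
    x,y,w,h=box; m=f(im[y:y+h,x:x+w].astype(int)).astype(np.uint8)
    n,l,s,c=cv2.connectedComponentsWithStats(m); i=1+s[1:,4].argmax()
    return c[i]+[x,y],s[i]
def proj(c,p):
    K,P=c["intrinsics"],c["pose"]; q=P[:3,:3].T@(np.asarray(p)-P[:3,3]); v=K@[q[0],-q[1],-q[2]]; return v[:2]/v[2]
E
python3 - <<'E'
from h import *
S=manip.capture("side");T=manip.capture("top");r=lambda x:np.round(x,4)
pad,st=blob(T["color"],(405,190,55,55),lambda m:(m[...,2]-m[...,0]>60)); print("pad px",pad,st,r(plane(T,pad,.006)))
bt,st=blob(T["color"],(275,225,30,30),lambda m:(m[...,2]-m[...,0]>60)); print("barrel top px",bt,st,r(plane(T,bt,.034)))
print("barrel tri",tri(T,bt,S,(328.4,291.8)), "side bottom ctr on table",r(plane(S,(328.4,309),0)))
print("bottle cap/base", r(plane(S,(368,360),0)),"pink",r(plane(T,(265,265),.03)),"blue",r(plane(T,(252,238),.03)))
for n,a,b in(("L",(420,126.3),(250,140)),("R",(481,122.5),(256.7,124.3))): print("bar",n,tri(T,a,S,b),r(plane(T,a,.204)))
for n,p in dict(FL=(396.2,242.5),FR=(478.7,238.2),HL=(399,182),HR=(472.5,178),BR=(472.5,181.7)).items(): print(n,r(plane(T,p,.05)))
for p in((569,325),(752,325)): print("side rim",r(plane(S,((p[0]-445)/3+240,p[1]/3+115),.05)))
# pad side: triangulate
g=S["color"]
ps,st=blob(g,(295,210,40,20),lambda m:(m[...,2]-m[...,0]>70)); print("pad side",ps,st)
E
```

```text
pad px [431.36384181 215.51299435] [ 10   9  34  34 885] [ 0.522  -0.1497  0.006 ]
barrel top px [287.48101266 237.06329114] [ 8  8 10 10 79] [0.4718 0.1435 0.034 ]
barrel tri (array([0.47253754, 0.14364712, 0.03237666]), np.float64(0.0008678087646756435)) side bottom ctr on table [0.4723 0.1453 0.    ]
bottle cap/base [0.4066 0.2708 0.    ] pink [0.4161 0.1877 0.03  ] blue [0.4705 0.2153 0.03  ]
bar L (array([ 0.63549173, -0.09504047,  0.20386089]), np.float64(0.0029408177308050446)) [ 0.6338 -0.095   0.204 ]
bar R (array([ 0.64136091, -0.19881078,  0.20242889]), np.float64(0.0009840826476849533)) [ 0.6402 -0.1983  0.204 ]
FL [ 0.4585 -0.0706  0.05  ]
FR [ 0.4672 -0.2307  0.05  ]
HL [ 0.5807 -0.0788  0.05  ]
HR [ 0.5887 -0.2246  0.05  ]
BR [ 0.581  -0.2242  0.05  ]
side rim [ 0.577  -0.0633  0.05  ]
side rim [ 0.46   -0.0744  0.05  ]
pad side [318.17241379 220.43103448] [17  8 16  5 58]
```

>>> step_arm:
  series:
    - [0,0,0,0,0,0.175]
    - [0,0,0,0,0,0.175]
    - [0,0,0,0,0,0.175]
    - [0,0,0,0,0,0.175]
    - [0,0,0,0,0,0.175]
  fingers: 60

```text
time: 0.82
eef_pos: [0.2913, 0.5809, 0.231]
tool_rot: [-180.0, 0.0, 102.9]
force: [0.1, -0.1, -0.6]
gripper_width: 0.0598
grip_force: 0.0
```

>>> step_arm:
  series:
    - [0,0,0,0,0,0.175]
    - [-49.5,17.4,0,0,0,0]
    - [-49.5,17.4,0,0,0,0]
    - [-49.5,17.4,0,0,0,0]
    - [-49.5,17.4,0,0,0,0]

```text
time: 1.45
eef_pos: [0.3723, 0.3856, 0.2312]
tool_rot: [180.0, 0.0, 93.2]
force: [0.2, 0.3, 1.4]
gripper_width: 0.0597
grip_force: 0.0
```

>>> step_arm:
  series:
    - [-49.5,17.4,0,0,0,0]
    - [-49.5,17.4,20,0,0,0]
    - [-49.5,17.4,40,0,0,0]
    - [-49.5,17.4,40,0,0,0]
    - [-49.5,17.4,20,0,0,0]

```text
time: 2.08
eef_pos: [0.4695, 0.1483, 0.1132]
tool_rot: [-179.8, 0.0, 93.2]
force: [0.2, -0.2, -0.1]
gripper_width: 0.0601
grip_force: 0.0
```

>>> step_arm:
  series:
    - [0,0,0,0,0,0]
    - [0,0,0,0,0,0]

```text
time: 2.33
eef_pos: [0.4706, 0.1502, 0.1157]
tool_rot: [180.0, -0.0, 93.2]
force: [-0.0, 0.1, 0.2]
gripper_width: 0.0598
grip_force: 0.0
```

>>> step_arm:
  series:
    - [-6.3,1.2,0,0,0,0]
    - [0,0,28,0,0,0]
    - [0,0,28,0,0,0]
    - [0,0,20,0,0,0]
    - [0,0,0,0,0,0]

```text
time: 2.95
eef_pos: [0.4708, 0.1444, 0.0385]
tool_rot: [-179.8, 0.0, 93.3]
force: [0.6, 0.2, 0.6]
gripper_width: 0.0598
grip_force: 0.0
```

```bash
python3 - <<'E'
from h import *
S=manip.capture("side");T=manip.capture("top")
s=manip.observe();print(s["eef_pos"])
a=cv2.resize(S["color"][240:330,280:380],None,fx=4,fy=4,interpolation=2)[:, :400]
b=cv2.resize(T["color"][190:280,240:340],None,fx=4,fy=4,interpolation=2)
cv2.imwrite("pics/z1.png",np.hstack([a,b]))
E
```

```text
[0.47268227 0.14455469 0.04057468]
```

View pics/z1.png

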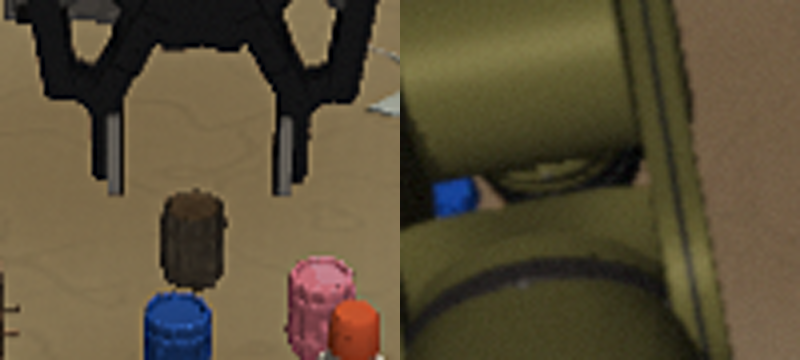

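The pads straddle the upright barrel: the tips are at x = 124 and 274 and the barrel is at 193. I'll go down and grip.

>>> step_arm:
  series:
    - [0,1,15,0,0,0]
    - [0,0,12,0,0,0]
    - [0,0,7,0,0,0]
    - [0,0,0,0,0,0]
    - [0,0,0,0,0,0]

```text
time: 3.68
eef_pos: [0.4733, 0.1439, 0.0057]
tool_rot: [180.0, -0.0, 93.2]
force: [-0.3, -0.5, -0.3]
gripper_width: 0.0602
grip_force: 0.0
```

>>> step_arm:
  series:
    - [0,0,0,0,0,0]
    - [0,0,0,0,0,0]
    - [0,0,0,0,0,0]
    - [0,0,0,0,0,0]
    - [0,0,0,0,0,0]
  fingers: 0

```text
time: 4.3
eef_pos: [0.4737, 0.144, 0.0061]
tool_rot: [179.9, -0.0, 93.2]
force: [-0.0, 0.1, 4.3]
gripper_width: 0.0246
grip_force: 59.1
```

>>> step_arm:
  series:
    - [0,0,-5,0,0,0]
    - [0,0,-15,0,0,0]
    - [0,0,-30,0,0,0]
    - [0,0,-30,0,0,0]
    - [0,0,-25,0,0,0]

```text
time: 4.92
eef_pos: [0.4733, 0.144, 0.1126]
tool_rot: [179.9, -0.0, 93.2]
force: [-0.3, 0.4, -0.3]
gripper_width: 0.0246
grip_force: 58.8
```

>>> step_arm:
  series:
    - [0,0,-30,0,0,0]
    - [-15,1.6,-40,0,0,0]
    - [-40,4.4,-20,0,0,0]
    - [-50,5.5,0,0,0,0]
    - [-50,5.5,0,0,0,0]

```text
time: 5.55
eef_pos: [0.4989, -0.0111, 0.202]
tool_rot: [179.9, 0.0, 93.3]
force: [0.2, -0.5, -0.3]
gripper_width: 0.0241
grip_force: 58.8
```

>>> step_arm:
  series:
    - [-50,5.5,0,0,0,0]
    - [-50,5.5,0,0,0,0]
    - [-30,3,0,0,0,0]
    - [-10,1.2,0,0,0,0]
    - [0,0,0,0,0,0]

```text
time: 6.18
eef_pos: [0.5216, -0.1487, 0.2008]
tool_rot: [-180.0, -0.0, 93.2]
force: [0.5, 0.2, -0.0]
gripper_width: 0.0243
grip_force: 58.8
```

>>> step_arm:
  series:
    - [0,0,0,0,0,0]

```text
time: 6.3
eef_pos: [0.5216, -0.1477, 0.2006]
tool_rot: [-180.0, -0.0, 93.3]
force: [0.5, -0.0, -0.3]
gripper_width: 0.0247
grip_force: 58.8
```

```bash
python3 - <<'E'
from h import *
S=manip.capture("side")
s=manip.observe();print(s["eef_pos"],s["tool_rot"],s["gripper_width"])
a=cv2.resize(S["color"][110:260,230:380],None,fx=4,fy=4,interpolation=2)
cv2.imwrite("pics/z2.png",a)
E
```

```text
[ 0.52165258 -0.14765791  0.20062174] [-1.79999859e+02 -1.36934367e-02  9.32918073e+01] 0.02481687661613126
```

View pics/z2.png

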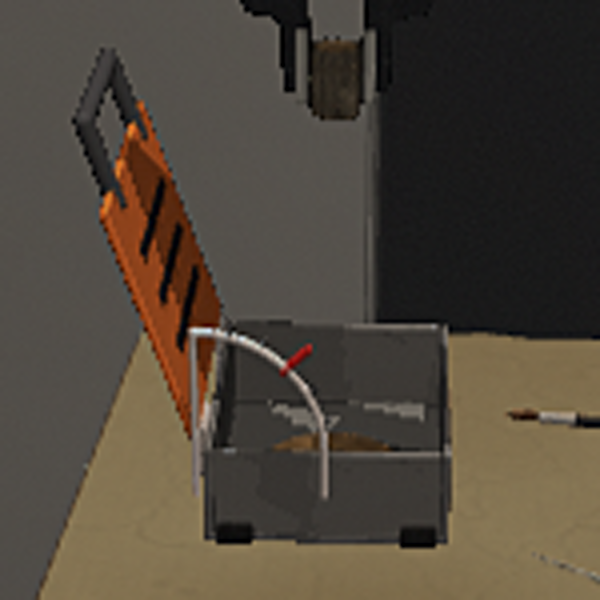

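The barrel is held upright, with its underside at row 118 just below the tips (row 97), over the box and the pad at (330,442). I'll lower it.

>>> step_arm:
  series:
    - [-1.3,0.4,25,0,0,0]
    - [0,0,45,0,0,0]
    - [0,0,45,0,0,0]
    - [0,0,40,0,0,0]
    - [0,0,20,0,0,0]

```text
time: 6.98
eef_pos: [0.5205, -0.1483, 0.0229]
tool_rot: [-179.8, -0.1, 93.3]
force: [-0.3, -0.2, -0.6]
gripper_width: 0.0244
grip_force: 58.9
```

>>> step_arm:
  series:
    - [0,0,7,0,0,0]
    - [0,0,3,0,0,0]
    - [0,0,0,0,0,0]
    - [0,0,0,0,0,0]

```text
time: 7.48
eef_pos: [0.5231, -0.1504, 0.0167]
tool_rot: [179.9, 0.1, 93.2]
force: [0.1, -0.6, -0.9]
gripper_width: 0.0246
grip_force: 58.9
```

>>> step_arm:
  series:
    - [0,0,1.5,0,0,0]
    - [0,0,0,0,0,0]
    - [0,0,0,0,0,0]

```text
time: 7.85
eef_pos: [0.5222, -0.1501, 0.0141]
tool_rot: [180.0, 0.0, 93.2]
force: [-0.6, -0.4, 0.1]
gripper_width: 0.0244
grip_force: 58.9
```

>>> step_arm:
  series:
    - [0,0,1,0,0,0]
    - [0,0,0,0,0,0]
    - [0,0,0,0,0,0]

```text
time: 8.22
eef_pos: [0.5222, -0.1501, 0.013]
tool_rot: [-180.0, -0.0, 93.2]
force: [0.9, 0.3, 0.1]
gripper_width: 0.0243
grip_force: 58.9
```

>>> step_arm:
  series:
    - [0,0,1,0,0,0]
    - [0,0,0,0,0,0]
    - [0,0,0,0,0,0]

```text
time: 8.6
eef_pos: [0.5224, -0.1502, 0.0122]
tool_rot: [180.0, 0.0, 93.2]
force: [-0.6, -0.1, 0.5]
gripper_width: 0.0245
grip_force: 58.9
```

>>> step_arm:
  series:
    - [0,0,0.7,0,0,0]
    - [0,0,0,0,0,0]
    - [0,0,0,0,0,0]

```text
time: 8.98
eef_pos: [0.5224, -0.1502, 0.0122]
tool_rot: [-180.0, 0.0, 93.2]
force: [-3.3, 0.2, 6.6]
gripper_width: 0.0244
grip_force: 59.2
```

Contact at about 6 N, with the TCP at 12 mm as expected for a 6 mm pad. I'll release.

>>> step_arm:
  series:
    - [0,0,-0.4,0,0,0]
    - [0,0,0,0,0,0]
    - [0,0,0,0,0,0]
    - [0,0,0,0,0,0]
  fingers: 50

```text
time: 9.48
eef_pos: [0.5221, -0.1501, 0.0115]
tool_rot: [-180.0, -0.0, 93.2]
force: [-0.4, 0.4, 0.1]
gripper_width: 0.0501
grip_force: 0.0
```

>>> step_arm:
  series:
    - [0,0,-10,0,0,0]
    - [0,0,-30,0,0,0]
    - [0,0,-50,0,0,0]
    - [0,0,-60,0,0,0]
    - [0,0,-60,0,0,0]

```text
time: 10.1
eef_pos: [0.5219, -0.1499, 0.2243]
tool_rot: [180.0, 0.0, 93.2]
force: [1.2, -0.8, 0.5]
gripper_width: 0.0499
grip_force: 0.0
```

>>> step_arm:
  series:
    - [0,0,-40,0,0,0]
    - [0,0,0,0,0,0]

```text
time: 10.35
eef_pos: [0.5243, -0.1509, 0.2679]
tool_rot: [179.5, 0.2, 93.2]
force: [0.5, -0.2, -0.0]
gripper_width: 0.0496
grip_force: 0.0
```

```bash
python3 - <<'E'
from h import *
S=manip.capture("side");T=manip.capture("top")
s=manip.observe();print(s["eef_pos"],s["tool_rot"],s["gripper_width"])
a=cv2.resize(S["color"][110:260,230:330],None,fx=4,fy=4,interpolation=2)
b=cv2.resize(T["color"][110:260,390:490],None,fx=4,fy=4,interpolation=2)
cv2.imwrite("pics/z3.png",np.hstack([a,b]))
E
```

```text
[ 0.52211516 -0.15003728  0.26212895] [1.79960731e+02 1.90913356e-02 9.32104875e+01] 0.04993886103969231
```

View pics/z3.png

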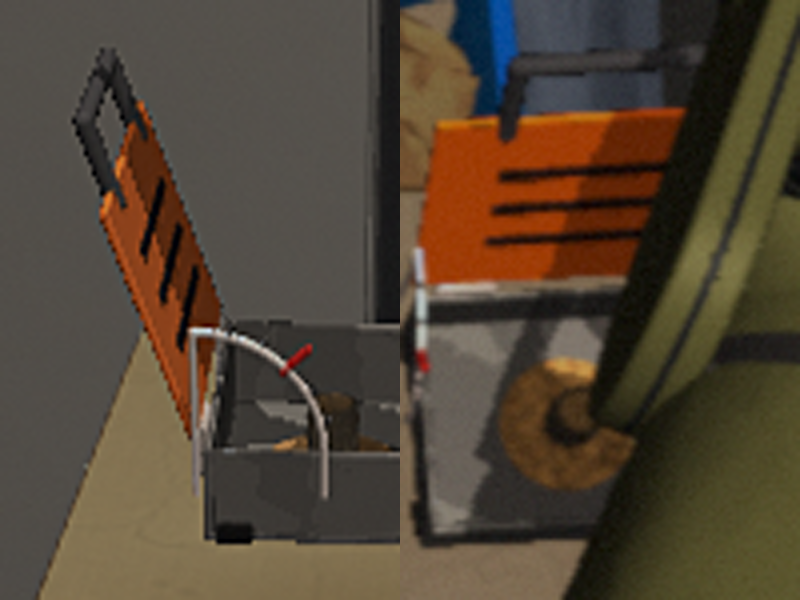

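The barrel stands centred on the pad (top view barrel at (572,413), pad at (568,425) in the crop; the offset is its height). Now for the bar.

>>> step_arm:
  series:
    - [-0.5,25,0,0,0,0]
    - [-1,45,0,0,0,0]
    - [-1,35,0,0,0,0]
    - [0,10.7,0,0,0,0]
    - [0,0,0,0,0,0]

```text
time: 11.08
eef_pos: [0.6372, -0.1458, 0.2598]
tool_rot: [-179.8, -0.1, 93.2]
force: [0.1, 0.2, -0.9]
gripper_width: 0.0496
grip_force: 0.0
```

>>> step_arm:
  series:
    - [0,0,20,0,0,0]
    - [0,0,20,0,0,0]
    - [0,0,15,0,0,0]
    - [0,0,0,0,0,0]
    - [0,0,0,0,0,0]

```text
time: 11.7
eef_pos: [0.6381, -0.1462, 0.2072]
tool_rot: [180.0, 0.0, 93.2]
force: [-0.6, 0.1, -0.1]
gripper_width: 0.0501
grip_force: 0.0
```

```bash
python3 - <<'E'
from h import *
S=manip.capture("side")
s=manip.observe();print(s["eef_pos"],s["tool_rot"],s["force"])
a=cv2.resize(S["color"][80:200,200:320],None,fx=5,fy=5,interpolation=2)
cv2.imwrite("pics/z4.png",a)
E
```

```text
[ 0.63834313 -0.14626672  0.2076878 ] [1.79916692e+02 3.00852794e-02 9.32079797e+01] [ 0.06068576 -0.35294725  0.04896585]
```

View pics/z4.png

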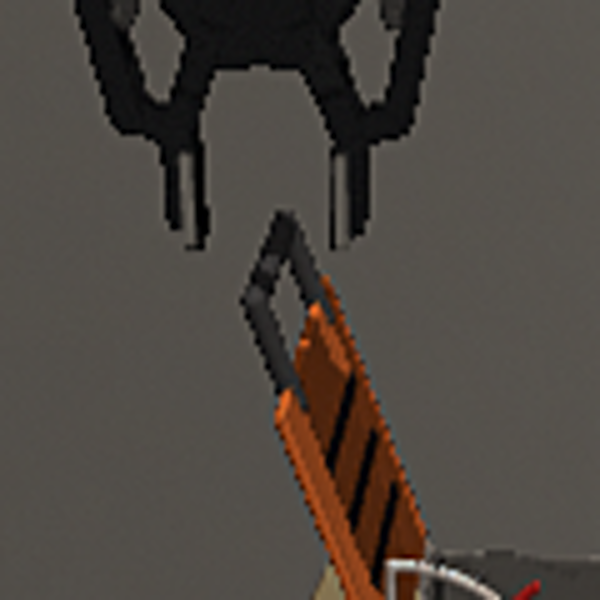

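The open fingers (pads at x = 205 and 330) straddle the bar middle at (266,255). I'll go down and grip.

>>> step_arm:
  series:
    - [0,0,10,0,0,0]
    - [0,0,10,0,0,0]
    - [0,0,3,0,0,0]
    - [0,0,0,0,0,0]
    - [0,0,0,0,0,0]

```text
time: 12.38
eef_pos: [0.6381, -0.1462, 0.184]
tool_rot: [180.0, 0.0, 93.2]
force: [-0.5, -0.4, 0.5]
gripper_width: 0.0501
grip_force: 0.0
```

>>> step_arm:
  series:
    - [0,0,0,0,0,0]
    - [0,0,0,0,0,0]
    - [0,0,0,0,0,0]
    - [0,0,0,0,0,0]
    - [0,0,0,0,0,0]
  fingers: 0

```text
time: 13.0
eef_pos: [0.6376, -0.1462, 0.1842]
tool_rot: [-180.0, 0.0, 93.2]
force: [-4.4, -0.5, 3.6]
gripper_width: 0.0081
grip_force: 58.7
```

```bash
python3 -c "
import numpy as np
a=np.linspace(1.9,np.pi/4,21);d=np.c_[0*a,-160*np.cos(a),-160*np.sin(a)]
print(np.diff(d,axis=0).round(1).tolist())"
```

```text
[[0.0, -8.5, -2.6], [0.0, -8.6, -2.2], [0.0, -8.8, -1.7], [0.0, -8.8, -1.2], [0.0, -8.9, -0.7], [0.0, -8.9, -0.2], [0.0, -8.9, 0.3], [0.0, -8.9, 0.8], [0.0, -8.8, 1.3], [0.0, -8.7, 1.8], [0.0, -8.6, 2.3], [0.0, -8.5, 2.7], [0.0, -8.3, 3.2], [0.0, -8.1, 3.7], [0.0, -7.9, 4.1], [0.0, -7.7, 4.5], [0.0, -7.4, 5.0], [0.0, -7.1, 5.4], [0.0, -6.8, 5.8], [0.0, -6.5, 6.1]]
```

>>> step_arm:
  series:
    - [0,-8.5,-2.6,0,0,0]
    - [0,-8.6,-2.2,0,0,0]
    - [0,-8.8,-1.7,0,0,0]

```text
time: 13.38
eef_pos: [0.6121, -0.1475, 0.1911]
tool_rot: [179.9, 0.0, 93.2]
force: [2.0, -0.2, 2.5]
gripper_width: 0.0079
grip_force: 58.9
```

>>> step_arm:
  series:
    - [0,-8.8,-1.2,0,0,0]
    - [0,-8.9,-0.7,0,0,0]
    - [0,-8.9,-0.2,0,0,0]
    - [0,-8.9,0.3,0,0,0]

```text
time: 13.88
eef_pos: [0.5768, -0.1494, 0.194]
tool_rot: [179.8, 0.0, 93.2]
force: [1.3, 2.0, 5.1]
gripper_width: 0.008
grip_force: 59.0
```

Forces are small and the bar is past upright. Continuing.

>>> step_arm:
  series:
    - [0,-8.9,0.8,0,0,0]
    - [0,-8.8,1.3,0,0,0]
    - [0,-8.7,1.8,0,0,0]
    - [0,-8.6,2.3,0,0,0]

```text
time: 14.38
eef_pos: [0.5416, -0.1514, 0.1873]
tool_rot: [179.9, -0.0, 93.2]
force: [6.5, 1.9, -10.2]
gripper_width: 0.0077
grip_force: 59.4
```

>>> step_arm:
  series:
    - [0,-8.5,2.7,0,0,0]
    - [0,-8.3,3.2,0,0,0]
    - [0,-8.1,3.7,0,0,0]
    - [0,-7.9,4.1,0,0,0]

```text
time: 14.88
eef_pos: [0.5078, -0.1532, 0.172]
tool_rot: [-179.9, -0.0, 93.2]
force: [0.3, 2.4, 5.0]
gripper_width: 0.0076
grip_force: 63.1
```

>>> step_arm:
  series:
    - [0,-7.7,4.5,0,0,0]
    - [0,-7.4,5.0,0,0,0]
    - [0,-7.1,5.4,0,0,0]
    - [0,-6.8,5.8,0,0,0]
    - [0,-6.5,6.1,0,0,0]

```text
time: 15.5
eef_pos: [0.4728, -0.155, 0.1442]
tool_rot: [-180.0, -0.0, 93.2]
force: [3.3, 4.1, -1.1]
gripper_width: 0.0079
grip_force: 64.4
```

>>> step_arm:
  series:
    - [0,0,0,0,0,0]
    - [0,0,0,0,0,0]
    - [0,0,0,0,0,0]

```text
time: 15.88
eef_pos: [0.4738, -0.155, 0.1451]
tool_rot: [180.0, -0.0, 93.2]
force: [4.1, 3.2, -3.1]
gripper_width: 0.0078
grip_force: 64.3
```

```bash
python3 - <<'E'
from h import *
S=manip.capture("side")
s=manip.observe();print(s["eef_pos"],s["tool_rot"],s["force"],s["gripper_width"])
a=cv2.resize(S["color"][130:260,230:360],None,fx=4.6,fy=4.6,interpolation=2)
cv2.imwrite("pics/z5.png",a)
E
```

```text
[ 0.47380232 -0.15498861  0.14511742] [ 1.79971573e+02 -4.29621950e-02  9.32142682e+01] [ 3.63718109  4.02212915 -2.41455867] 0.00794771125134413
```

View pics/z5.png

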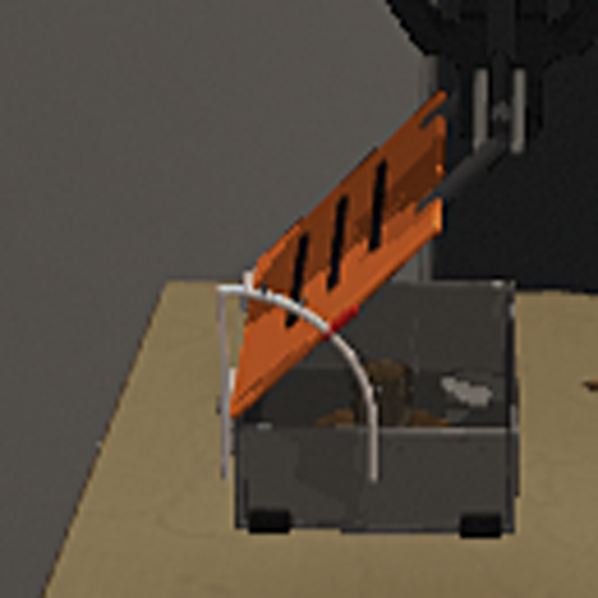

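The lid edge passes right along the red tick at (342,322), and the TCP gives about 45°. The bar is still gripped and the barrel is standing on the pad, so I'll hand in.

```bash
python3 -c "
from bench import manip
print(manip.close_job())"
```

```text
the job is handed in; nothing more can be done
None
```

The barrel is standing in the middle of the cork pad, and the lid is held by its bar at about 45° on the red tick, still in the gripper; I handed the job in at about 16 s of the 54 s allowed.

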